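Reverse the double-ended fitting key in its bench holder

TASK

The double-ended key in the bench holder has its flat blade facing out at the front; reverse it so that the two-pronged end faces out. Push the keeper's cap down against its spring and turn it to swing the tongue off the key, lift the key out and turn it end for end, seat it fully back down in both saddles, then push and turn the keeper back over the key until it springs up locked. Let go, and leave the other things on the bench where they are.

Things in the scene. Friction and masses are not known exactly. Their poses are not given: they have to be found in the camera images.
- holder: fixed holder: grey base plate 12 mm thick (own x -58..102, y -36..64 mm), two aluminium saddles, dark round keeper housing 44 mm wide (upright axis at x 68, y 38 mm). Origin on the bench top midway between the saddles; x points from the front (working side, nearer the robot) to the rear, z up
- holder_centre (a point): where the seated key's middle lies: 45 mm above the holder's origin, same axes. The saddles span x -52..-36 and 36..52 mm, 46 mm wide; each is an open-topped slot along x, 15 mm wide, floor 6 mm below this point, straight walls up to 8 mm above it, flared lips to 15 mm above. The 72 mm gap between them is free for fingers, 33 mm down to the base plate
- key: loose steel key 220 mm long, 0.2 kg: 12 mm square shank with two 20 mm square collars 24 to 32 mm either side of the middle, bare shank between. Origin at the middle on its axis (it balances there); x along the key to the two-pronged end, at first the same way as the holder's x. Seated, both collars stand between the saddles with 4 mm end play each way
- key_fork_end (a point): tip of the two-pronged end, on the key's axis 110 mm from the middle; two 6 mm prongs 10 mm apart, 22 mm wide over all
- key_blade_end (a point): tip of the flat blade end, on the key's axis 110 mm from the middle; a flat blade 22 mm wide, 5 mm thick
- keeper_grip (a point): middle of the upright bar grip on top of the keeper's cap, on its axis, 82 mm above the bench when up. The bar is 10 mm thick, 34 mm long, 30 mm tall: from 15 mm below this point (where a 36 mm disc and the tongue begin) to 15 mm above. Own -y runs along the bar towards the tongue's tip; own x is across the bar
- keeper_tongue_tip (a point): end of the keeper's flat tongue (12 mm wide, 6 mm thick), 46 mm from the keeper's axis; when locked it points to the holder's -y and lies across and above the key just behind the rear saddle, 10 mm over the shank
- keeper_turn (a joint): turn of the keeper, rad: 0 locked, tongue across the key; grows counterclockwise from above to 1.4 (stop), tongue swinging to the rear; from 1.15 the key lifts straight out. Stays where left. Blocked between about 0.1 and 0.86, both ways, unless held down: push at least 6 mm before turning, keep it down until past 0.95 when opening, or below 0.05 when closing
- keeper_push (a joint): how far the cap is pushed down, m: 0 up, 0.008 fully down; a spring pushes it up with about 4 N at the top and 10.5 N fully down. Let go at either end of the turn, it springs up to 0
- wrench: steel open-ended wrench lying flat beside the holder; bystander
- jar: small closed jar, 44 mm wide, 50 mm tall; bystander
- tray: grey open tray 100 x 75 x 22 mm with brass fittings; bystander
- bottle: amber bottle, 60 mm wide, 110 mm tall; bystander
- vial_rack: white rack 70 x 130 mm with vials, 50 mm tall; bystander
- meter: white hand-held meter 130 x 70 x 28 mm; bystander
- screwdriver: screwdriver with black handle lying flat; bystander
There are look-alikes about, which are no part of the job. There is more than one size of the holder; the job needs the largest.

How it is judged:
On the way, in this order (a step that is already met when the one before it is completed fails the run):
1. the keeper's cap is pushed down (value of joint keeper_push above 0.004 m), for 0.05 s.
2. the keeper is turned off the key (value of joint keeper_turn above 1 rad), for 0.1 s.
3. the key is lifted out of both saddles (z of each of key_fork_end, key_blade_end in the frame of holder above 0.068 m), for 0.1 s.
4. the key is seated again, two-pronged end to the front, with the keeper still off it (x of key_fork_end in the frame of holder below -0.103 m and x of key_blade_end in the frame of holder above 0.103 m and y of key_fork_end in the frame of holder between -0.006 and 0.006 m and z of key_fork_end in the frame of holder between 0.0415 and 0.0485 m and y of key_blade_end in the frame of holder between -0.006 and 0.006 m and z of key_blade_end in the frame of holder between 0.0415 and 0.0485 m and value of joint keeper_turn above 0.8 rad), for 0.2 s.
At the end, for the whole second after the job is handed in: the key lies at rest in both saddles, two-pronged end at the front (each end's axis within 3.5 mm of 45 mm height, 6 mm of the centre line sideways, 7 mm lengthwise); the keeper is across the key (turn below 0.15 rad) and sprung up (push below 2 mm) (x of key_fork_end in the frame of holder below -0.103 m and x of key_blade_end in the frame of holder above 0.103 m and y of key_fork_end in the frame of holder between -0.006 and 0.006 m and z of key_fork_end in the frame of holder between 0.0415 and 0.0485 m and y of key_blade_end in the frame of holder between -0.006 and 0.006 m and z of key_blade_end in the frame of holder between 0.0415 and 0.0485 m and value of joint keeper_turn below 0.15 rad and value of joint keeper_push below 0.002 m and linear speed of key below 0.02 m/s); the robot touches nothing.
It fails at once if any of the seven bystanders is displaced by more than 30 mm (distance of any of wrench, jar, tray, bottle, vial_rack, meter, screwdriver from where it was at the start of the episode above 0.03 m).
It also fails if it takes over 69 s, if anything falls off the work surface, if the arm or the gripper's body presses on something with over 40 N, if the wrist force passes 120 N, or if a joint passes its speed limit or range.

ROBOT

A 7-joint arm with a two-finger parallel gripper is mounted at the origin on the work surface. World frame = base frame: x ahead of the robot, y to its left, z up, the work surface at z = 0. Lengths are in m, angles in rad, forces in N, time in s.
With the tool pointing down it reaches from about 0.4 to 0.85 m from the base axis. Payload 10.4 kg.
Tool frame: the origin (TCP) lies between the finger pads; the fingertips stand r.nose_length ahead of it and the grasp point (between the pads) lies 6 mm ahead of it (r.nose_length is the distance from the TCP to the fingertips, in m); z points along the fingers, x is the direction in which the jaws open and shut, and the axes are right-handed (so a half turn about z gives the same grasp; the last joint's range is limited). The gripper opens to 87 mm and grips with 3 to 60 N. Pads are 19 mm wide; open, the fingers measure 117 mm over their backs; the gripper's body (75 mm by 190 mm) begins 51 mm behind the grasp point.
Start: joints at [1.126, 0.332, -0.065, 1.46, 0.022, 1.35, -0.088], TCP at [0.256, -0.57, 0.248] pointing down, gripper open.
Joint ranges: [-2.6, 2.6], [-0.5, 2.12], [-1.47, 1.34], [0.16, 2.42], [-1.27, 4.41], [0.06, 2.06], [-2.6, 2.6]. Speed limits (rad/s): [2.22, 2.22, 2.79, 2.79, 3.14, 3.14, 3.14].

INTERFACE

Orientations are given as a unit quaternion [x, y, z, w].
In Python, from bench import r gives the robot as it stands. The module is installed in compiled form; this text tells all that it offers.
- The arm moves only by the shell command python3 -m creep 'ROWS' [OPENING] [FORCE]. ROWS is JSON, a list of rows, each an object of numbers: "x", "y", "z": the shift along the world's x, y, z in m; "spin": the turn about the world's z in degrees. In form: [{"x": .., "y": .., "z": .., "spin": ..}, ...]. A call has 1 to 12 rows; each row is the pose to reach, as a shift and turn from the pose commanded when the call began; what a row does not reach only later rows make up. A row lasts 1/8 s, in which the tool goes at most 62.5 mm and 10.7 degrees, less where a joint would pass 70% of its speed; a pose out of reach is approached as far as the arm can. A call with a gripper value outside its range is refused whole. OPENING is the finger opening in m, from 0 to 0.087, set as the call begins (- or left out, the last holds). The fingers move at their own pace and stop on an object; FORCE is the grip in N (left out, the last holds). Time passes only in rows, so rows that repeat a pose let the fingers close. It gives the time, the measured TCP pose, the force and the opening at its end, in the units of the state.
- r.read_state(): the state, without advancing time (a new reading comes with each control period).
- r.camera(name): name is "side" or "top" or "wrist"; returns a dict with "pixels" (384x512x3 uint8, blue, green, red), "z_map" (384x512 float32, m along the optical axis (not along the pixel's ray), 0 where there is no reading), "K" (3x3 intrinsics, pixels), "k1" (the pictures are not rectified: a ray, as slopes to the right and down, at radius r is drawn at 1 + k1 r^2 times it, then the intrinsics apply), "R" (3x3) and "t" (3): a world point X has camera coordinates R X + t. Camera axes: x right, y down, z forward; pixel columns grow to the right and rows downward; lengths in m; the calibration is good to about 2 mm. A picture is of the moment at which its call begins.
- r.close_job(): hands the job in, once; it reports no verdict.
The state is a dict: "time": time; "joint_positions": joint angles; "joint_vel": joint speeds; "joint_torque": joint torques, N m; "ee_pos": TCP position; "eef_rot": TCP orientation; "ft_force": force on the tool from outside, world axes, zero at the start; "torque": the same for the moment, N m; "width": finger opening in m.
Only numpy, scipy, OpenCV 4.12 (cv2) and the standard library are available. Lean on these libraries where they do the work, as an engineer would, in place of code of your own. Each camera call takes 0.05 s, during which the arm holds its last target. There are 200 camera calls.

## Working session

There is one attempt and no reset: what is moved stays moved. The work goes in short steps, Python scripts to look and compute and a shell command to move; the robot and the scene stay as the last step left them, time stands still between calls to the robot, and variables do not carry over. Pictures are saved under pics/ and viewed, about 8 in all and at most 12, crops included, and the job is handed in when it is done.

```bash
mkdir -p pics; cat > h.py <<'E'
import numpy as np, cv2
from bench import r
def cam(n):
    c=r.camera(n); return c
def pts(c,us,vs,z=None,depth=False):
    """pixels -> world, on plane z or by depth"""
    us=np.atleast_1d(us).astype(float);vs=np.atleast_1d(vs).astype(float)
    K=c["K"];d=np.array([c["k1"],0,0,0,0],float)
    # k1 model: r^2 of undistorted slopes
    p=cv2.undistortPoints(np.stack([us,vs],1).reshape(-1,1,2),np.array(K,float),d).reshape(-1,2)
    ray=np.c_[p,np.ones(len(p))]
    R=np.array(c["R"]);t=np.array(c["t"]);o=-R.T@t;w=ray@R
    if depth:
        s=c["z_map"][np.round(vs).astype(int),np.round(us).astype(int)][:,None]
    else: s=((z-o[2])/w[:,2])[:,None]
    return o+s*w
def cloud(c):
    h,w=c["z_map"].shape
    v,u=np.mgrid[:h,:w]
    return pts(c,u.ravel(),v.ravel(),depth=True).reshape(h,w,3)
E
python3 - <<'E'
from h import *
s=r.read_state(); print(s["time"],s["ee_pos"],s["eef_rot"],s["ft_force"],r.nose_length)
for n in("top","side"):
    c=cam(n);cv2.imwrite(f"pics/{n}0.png",c["pixels"]);np.savez(f"{n}0.npz",**c)
    print(n,c["k1"],-np.array(c["R"]).T@c["t"])
E
```

```text
0.0 [ 0.25572615 -0.56992384  0.24676886] [ 8.39462973e-01 -5.43416463e-01 -5.92446102e-04 -3.38512667e-04] [-0.14763886 -0.53327258  0.41097008] 0.025
top -0.11878937375385154 [0.48601953 0.06271376 1.05027304]
side 0.02988533549902983 [ 0.41874451 -0.69850809  0.8503922 ]
```

View pics/top0.png

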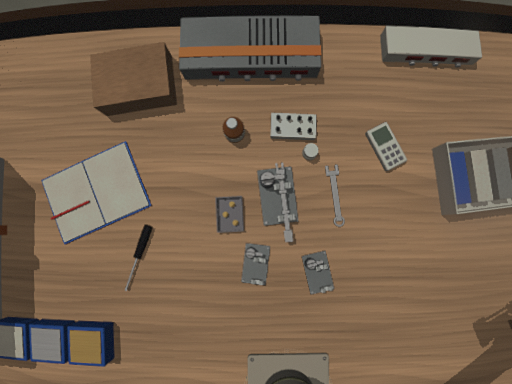

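View pics/side0.png

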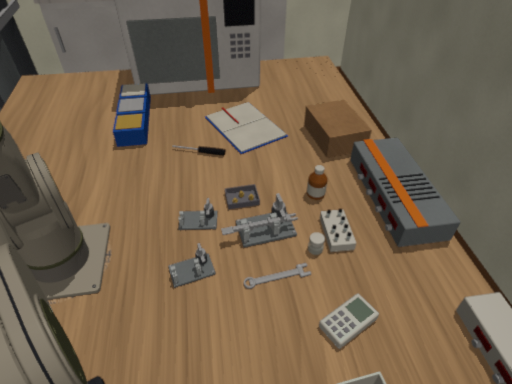

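The top view shows the large holder at about (278,195), with the key running from (289,240) at the front to (281,165) at the rear and the keeper at (267,179). The wrench is to the right (335,195), the tray left (231,215) and the jar behind (311,150). Two smaller look-alike holders stand in front.

```bash
python3 - <<'E'
from h import *
c=dict(np.load("top0.npz"));P=cloud(c)
img=c["pixels"]
x0,x1,y0,y1=215,350,140,260
cv2.imwrite("pics/top_crop.png",cv2.resize(img[y0:y1,x0:x1],None,fx=5,fy=5,interpolation=cv2.INTER_CUBIC))
sub=P[160:245,255:305].reshape(-1,3)
# base plate top
b=sub[(abs(sub[:,2]-.012)<.004)]
print("plate",len(b),cv2.minAreaRect(b[:,:2].astype(np.float32)*1000))
m=(sub[:,2]>.035)&(sub[:,2]<.075); k=sub[m]
print(len(k),np.histogram(sub[:,2],bins=np.arange(-.01,.12,.01)))
v=cv2.fitLine(k[:,:2].astype(np.float32),cv2.DIST_HUBER,0,.001,.001).ravel();print(v)
d=(k[:,:2]-v[2:])@v[:2];l=(k[:,:2]-v[2:])@[-v[1],v[0]];i=abs(l)<.012
print(d[i].min(),d[i].max(),v[2:]+v[:2]*d[i].min(),v[2:]+v[:2]*d[i].max())
t=sub[sub[:,2]>.085];print("grip",t.mean(0) if len(t) else 0,len(t))
E
```

```text
plate 1188 ((567.7269897460938, 25.573917388916016), (159.8431396484375, 99.86970520019531), 6.33167028427124)
757 (array([ 751, 1479, 1176,   10,   22,  168,  438,  114,   24,    6,   51,
          3]), array([-0.01,  0.  ,  0.01,  0.02,  0.03,  0.04,  0.05,  0.06,  0.07,
        0.08,  0.09,  0.1 ,  0.11]))
[0.9863886  0.16443063 0.55140245 0.01170474]
-0.1143263993037643 0.10541640272271317 [ 0.43863219 -0.00709402] [0.65538399 0.02903842]
grip [0.59482178 0.05513787 0.21374896] 65
```

View pics/top_crop.png

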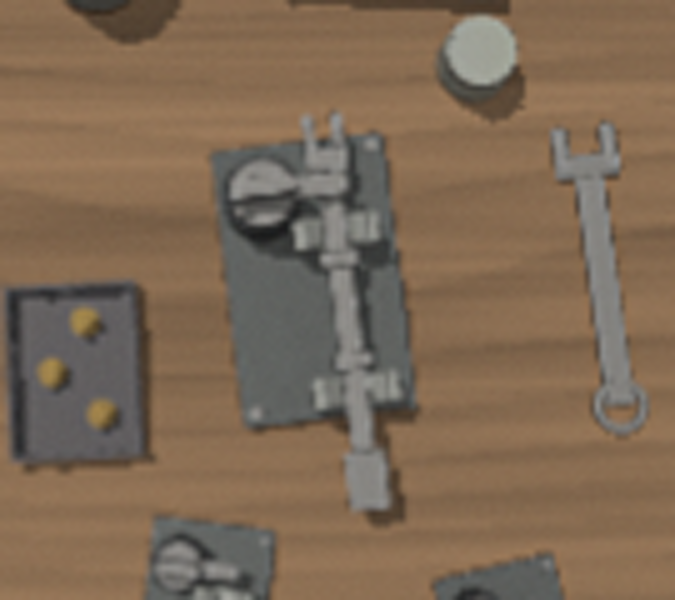

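```bash
python3 -m creep '[{"x":0.06,"y":0.1,"z":0,"spin":10},{"x":0.355,"y":0.6245,"z":0,"spin":72.1},{"x":0.355,"y":0.6245,"z":0,"spin":72.1},{"x":0.355,"y":0.6245,"z":0,"spin":72.1},{"x":0.355,"y":0.6245,"z":0,"spin":72.1},{"x":0.355,"y":0.6245,"z":0,"spin":72.1},{"x":0.355,"y":0.6245,"z":0,"spin":72.1},{"x":0.355,"y":0.6245,"z":0,"spin":72.1},{"x":0.355,"y":0.6245,"z":0,"spin":72.1},{"x":0.355,"y":0.6245,"z":0,"spin":72.1},{"x":0.355,"y":0.6245,"z":0,"spin":72.1},{"x":0.355,"y":0.6245,"z":0,"spin":72.1}]' 0.045 30
python3 -m creep '[{"x":0,"y":0,"z":0,"spin":0},{"x":0,"y":0,"z":0,"spin":0},{"x":0,"y":0,"z":0,"spin":0}]'
python3 - <<'E'
from h import *
c=cam("wrist");cv2.imwrite("pics/w1.png",c["pixels"]);np.savez("w1.npz",**c)
s=r.read_state();print(s["time"],s["ee_pos"],s["eef_rot"],np.degrees(2*np.arctan2(s["eef_rot"][1],s["eef_rot"][0])),s["joint_positions"],s["ft_force"])
P=cloud(c);Q=P.reshape(-1,3);Q=Q[c["z_map"].ravel()>0]
print(-np.array(c["R"]).T@c["t"])
g=Q[(abs(Q[:,2]-.097)<.006)&(np.hypot(Q[:,0]-.611,Q[:,1]-.0545)<.04)]
print("grip",len(g),g.mean(0) if len(g) else 0, cv2.minAreaRect(g[:,:2].astype(np.float32)*1000))
E
```

```text
time: 1.6
ee_pos: [0.6113, 0.0582, 0.247]
eef_rot: [0.998, 0.057, -0.0, -0.001]
ft_force: [0.0, -1.4, 0.7]
width: 0.0451
time: 1.98
ee_pos: [0.6107, 0.0526, 0.2476]
eef_rot: [0.999, 0.054, -0.0, 0.0]
ft_force: [-0.1, -0.5, -0.3]
width: 0.0447
2.025 [0.61072339 0.05273532 0.24769303] [9.98560041e-01 5.36442203e-02 7.06266799e-05 3.69592344e-04] 6.150127382622571 [ 0.33761853  0.37539066 -0.64521389  1.46758587  0.22752633  1.37406596
 -0.21117746] [-0.37231205 -1.05231046  0.64794032]
[0.60319064 0.12375887 0.38395374]
grip 299 [0.61025796 0.05638771 0.09588565] ((610.0532836914062, 55.306236267089844), (9.429875373840332, 34.68541717529297), 6.432502269744873)
```

View pics/w1.png

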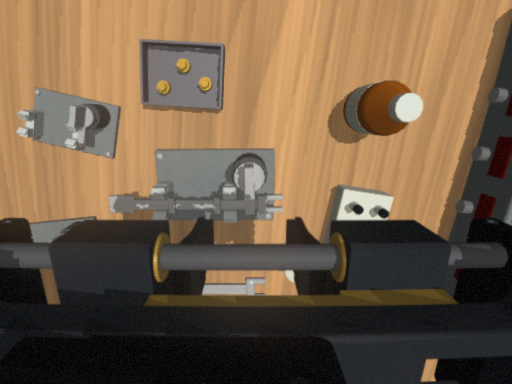

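The wrist view shows the keeper at (249,176), with its tongue still across the key (from (112,203) to (282,205)), and the fork at the rear. The depth puts the bar grip at (0.610, 0.055), 9.4 x 34.7 mm, at 6.4°, which agrees with the first estimate.

```bash
python3 -m creep '[{"x":0,"y":0.0015,"z":-0.04,"spin":0.2},{"x":0,"y":0.0015,"z":-0.08,"spin":0.2},{"x":0,"y":0.0015,"z":-0.11,"spin":0.2},{"x":0,"y":0.0015,"z":-0.13,"spin":0.2},{"x":0,"y":0.0015,"z":-0.145,"spin":0.2},{"x":0,"y":0.0015,"z":-0.151,"spin":0.2},{"x":0,"y":0.0015,"z":-0.151,"spin":0.2},{"x":0,"y":0.0015,"z":-0.151,"spin":0.2}]'
python3 -m creep '[{"x":0},{"x":0},{"x":0},{"x":0},{"x":0},{"x":0}]' 0 40
```

```text
time: 3.02
ee_pos: [0.6114, 0.0559, 0.0975]
eef_rot: [0.998, 0.056, 0.001, -0.0]
ft_force: [-0.5, -0.1, 0.2]
width: 0.0448invalid input at $[0]: expected keys x, y, z, spin
```

```bash
python3 -m creep '[{"x":0,"y":0,"z":0,"spin":0},{"x":0,"y":0,"z":0,"spin":0},{"x":0,"y":0,"z":0,"spin":0},{"x":0,"y":0,"z":0,"spin":0},{"x":0,"y":0,"z":0,"spin":0},{"x":0,"y":0,"z":0,"spin":0}]' 0 40
python3 -m creep '[{"x":0,"y":0,"z":-0.003,"spin":0},{"x":0,"y":0,"z":-0.006,"spin":0},{"x":0,"y":0,"z":-0.008,"spin":0},{"x":0,"y":0,"z":-0.008,"spin":0},{"x":0,"y":0,"z":-0.008,"spin":0}]'
```

```text
time: 3.78
ee_pos: [0.61, 0.0557, 0.0964]
eef_rot: [0.998, 0.056, -0.001, 0.0]
ft_force: [-4.9, -1.3, 3.4]
width: 0.0097
time: 4.4
ee_pos: [0.6101, 0.0558, 0.089]
eef_rot: [0.998, 0.056, -0.001, 0.0]
ft_force: [-8.2, -0.7, 8.6]
width: 0.0098
```

```bash
python3 -m creep '[{"x":0,"y":0,"z":-0.0015,"spin":0},{"x":0,"y":0,"z":-0.0015,"spin":4},{"x":0,"y":0,"z":-0.0015,"spin":12},{"x":0,"y":0,"z":-0.0015,"spin":20},{"x":0,"y":0,"z":-0.0015,"spin":28},{"x":0,"y":0,"z":-0.0015,"spin":36},{"x":0,"y":0,"z":-0.0015,"spin":44},{"x":0,"y":0,"z":-0.0015,"spin":52},{"x":0,"y":0,"z":-0.0015,"spin":60},{"x":0,"y":0,"z":-0.0015,"spin":68},{"x":0,"y":0,"z":-0.0015,"spin":74},{"x":0,"y":0,"z":-0.0015,"spin":74}]'
python3 -m creep '[{"x":0,"y":0,"z":0,"spin":0},{"x":0,"y":0,"z":0,"spin":0}]'
```

```text
time: 5.9
ee_pos: [0.609, 0.0546, 0.0884]
eef_rot: [0.763, 0.646, -0.003, -0.0]
ft_force: [-19.7, -5.2, 24.9]
width: 0.0097
time: 6.15
ee_pos: [0.609, 0.0546, 0.0884]
eef_rot: [0.764, 0.646, -0.003, -0.0]
ft_force: [-18.8, -5.6, 24.4]
width: 0.0097
```

```bash
python3 -m creep '[{"x":0,"y":0,"z":0.006,"spin":0},{"x":0,"y":0,"z":0.006,"spin":0},{"x":0,"y":0,"z":0.006,"spin":0},{"x":0,"y":0,"z":0.006,"spin":0},{"x":0,"y":0,"z":0.006,"spin":0}]' 0.045 40
python3 -m creep '[{"x":0,"y":0,"z":0.03,"spin":0},{"x":0,"y":0,"z":0.08,"spin":0},{"x":0,"y":0,"z":0.13,"spin":0},{"x":-0.03,"y":-0.02,"z":0.15,"spin":8},{"x":-0.062,"y":-0.0455,"z":0.15,"spin":16},{"x":-0.062,"y":-0.0455,"z":0.15,"spin":16},{"x":-0.062,"y":-0.0455,"z":0.15,"spin":16},{"x":-0.062,"y":-0.0455,"z":0.15,"spin":16}]'
python3 - <<'E'
from h import *
c=cam("wrist");cv2.imwrite("pics/w2.png",c["pixels"]);np.savez("w2.npz",**c)
s=r.read_state();print(s["time"],s["ee_pos"],np.degrees(2*np.arctan2(s["eef_rot"][1],s["eef_rot"][0])),s["joint_positions"],s["ft_force"])
P=cloud(c);Q=P.reshape(-1,3);Q=Q[c["z_map"].ravel()>0]
a=np.radians(6.35);ex=np.array([np.cos(a),np.sin(a)]);ey=np.array([-ex[1],ex[0]]);o=np.array([.547,.009])
H=np.c_[(Q[:,:2]-o)@ex,(Q[:,:2]-o)@ey,Q[:,2]]
for lo,hi in((-.034,-.022),(-.02,.02),(.022,.034),(-.105,-.09),(-.08,-.06)):
    k=H[(H[:,0]>lo)&(H[:,0]<hi)&(abs(H[:,1])<.02)&(H[:,2]>.043)&(H[:,2]<.06)]
    print(lo,hi,len(k),k.min(0) if len(k) else'',k.max(0) if len(k) else '')
g=H[(abs(H[:,2]-.097)<.006)&(np.hypot(H[:,0]-.068,H[:,1]-.038)<.04)]
if len(g):print("grip",len(g),cv2.minAreaRect(g[:,:2].astype(np.float32)*1000))
E
```

```text
time: 6.78
ee_pos: [0.6108, 0.0558, 0.0928]
eef_rot: [0.763, 0.646, -0.0, -0.0]
ft_force: [0.3, 1.0, -0.1]
width: 0.0437
time: 7.78
ee_pos: [0.5493, 0.0113, 0.243]
eef_rot: [0.666, 0.746, 0.0, -0.0]
ft_force: [0.7, -0.4, -0.4]
width: 0.0452
7.825 [0.54923324 0.01132266 0.24296851] 96.52371743831648 [ 0.75137281  0.32038107 -1.02160846  1.6297395   0.27801638  1.34875798
  1.37521481] [-0.83062187  0.11373735  0.40125667]
-0.034 -0.022 153 [-0.03352246 -0.00912216  0.04331855] [-0.02275322  0.0106143   0.05650923]
-0.02 0.02 327 [-0.01943056 -0.00461274  0.0480729 ] [0.01984859 0.00631196 0.05210086]
0.022 0.034 151 [ 0.02205421 -0.00836952  0.04385588] [0.03389422 0.01007845 0.05622227]
-0.105 -0.09 282 [-0.10488878 -0.01009178  0.0449118 ] [-0.09009082  0.01131994  0.04898738]
-0.08 -0.06 198 [-0.07939276 -0.01013164  0.04575173] [-0.06056333  0.01142439  0.05204924]
grip 104 ((59.58642578125, 39.50605010986328), (7.803040981292725, 19.314552307128906), 77.90647888183594)
```

View pics/w2.png

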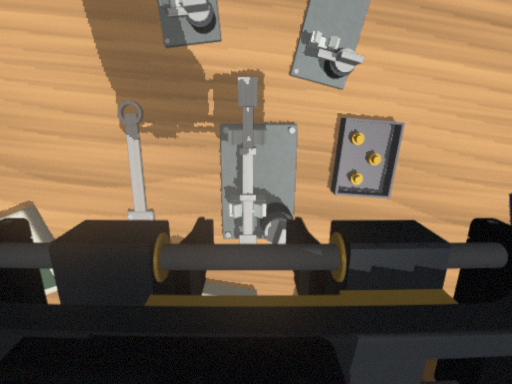

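The wrist view shows the tongue off the key (the cap at about (283,232) has turned to the rear), with the key still lying in both saddles and the blade tip at (248,80). The depth puts the grip bar at about 78°, so 1.36 rad, which is open.

```bash
python3 - <<'E'
from h import *
c=dict(np.load("w2.npz"));P=cloud(c);Q=P.reshape(-1,3);Q=Q[c["z_map"].ravel()>0]
a=np.radians(6.35);ex=np.array([np.cos(a),np.sin(a)]);ey=np.array([-ex[1],ex[0]]);o=np.array([.547,.009])
H=np.c_[(Q[:,:2]-o)@ex,(Q[:,:2]-o)@ey,Q[:,2]]
k=H[(abs(H[:,1]-.001)<.004)&(H[:,2]>.04)&(H[:,2]<.07)]
print("tip",np.sort(k[:,0])[:8]*1000)
co=k[(k[:,2]>.0533)&(abs(k[:,0])<.036)][:,0]*1000
print(np.sort(co[co<0]).round(1)[[0,3,-4,-1]],np.sort(co[co>0]).round(1)[[0,3,-4,-1]])
sd=H[(abs(H[:,1])<.024)&(abs(H[:,1])>.014)&(H[:,2]>.055)&(H[:,2]<.065)&(abs(H[:,0])<.056)][:,0]*1000
print(np.sort(sd[sd<0])[[0,3,-4,-1]],np.sort(sd[sd>0])[[0,3,-4,-1]])
E
```

```text
tip [-109.46589226 -109.44741649 -109.39397191 -109.38679217 -109.29015349
 -109.26934906 -109.20881272 -108.43860252]
[-31.5 -31.4 -25.8 -25.7] [23.5 23.7 30.9 31.3]
[-51.01350465 -50.93431077 -36.41207144 -35.50142538] [34.92756016 35.21779168 51.28940298 51.77832159]
```

```bash
python3 -m creep '[{"x":-0.002,"y":-0.0015,"z":-0.04,"spin":0},{"x":-0.002,"y":-0.0015,"z":-0.09,"spin":0},{"x":-0.002,"y":-0.0015,"z":-0.13,"spin":0},{"x":-0.002,"y":-0.0015,"z":-0.16,"spin":0},{"x":-0.002,"y":-0.0015,"z":-0.177,"spin":0},{"x":-0.002,"y":-0.0015,"z":-0.186,"spin":0},{"x":-0.002,"y":-0.0015,"z":-0.186,"spin":0},{"x":-0.002,"y":-0.0015,"z":-0.186,"spin":0},{"x":-0.002,"y":-0.0015,"z":-0.186,"spin":0}]'
python3 -m creep '[{"x":0,"y":0,"z":0,"spin":0},{"x":0,"y":0,"z":0,"spin":0},{"x":0,"y":0,"z":0,"spin":0},{"x":0,"y":0,"z":0,"spin":0},{"x":0,"y":0,"z":0,"spin":0},{"x":0,"y":0,"z":0,"spin":0}]' 0 50
```

```text
time: 8.95
ee_pos: [0.5474, 0.0087, 0.0579]
eef_rot: [0.666, 0.746, 0.0, 0.001]
ft_force: [0.1, 1.3, -0.8]
width: 0.0452
time: 9.7
ee_pos: [0.5469, 0.0088, 0.0571]
eef_rot: [0.666, 0.746, 0.0, -0.0]
ft_force: [-0.3, -0.2, -0.2]
width: 0.0114
```

Gripped on the shank (12 mm nominal, no side force). I'll lift slowly, then turn end for end.

```bash
python3 -m creep '[{"x":0,"y":0,"z":0.005,"spin":0},{"x":0,"y":0,"z":0.015,"spin":0},{"x":0,"y":0,"z":0.03,"spin":0},{"x":0,"y":0,"z":0.05,"spin":0},{"x":0,"y":0,"z":0.07,"spin":0},{"x":0,"y":0,"z":0.09,"spin":0},{"x":0,"y":0,"z":0.105,"spin":0},{"x":0,"y":0,"z":0.11,"spin":0},{"x":0,"y":0,"z":0.11,"spin":0}]'
python3 -m creep '[{"x":0,"y":0,"z":0,"spin":-5},{"x":0,"y":0,"z":0,"spin":-13},{"x":0,"y":0,"z":0,"spin":-21},{"x":0,"y":0,"z":0,"spin":-29},{"x":0,"y":0,"z":0,"spin":-37},{"x":0,"y":0,"z":0,"spin":-45},{"x":0,"y":0,"z":0,"spin":-53},{"x":0,"y":0,"z":0,"spin":-61},{"x":0,"y":0,"z":0,"spin":-69},{"x":0,"y":0,"z":0,"spin":-77},{"x":0,"y":0,"z":0,"spin":-85},{"x":0,"y":0,"z":0,"spin":-90}]'
python3 -m creep '[{"x":0,"y":0,"z":0,"spin":-5},{"x":0,"y":0,"z":0,"spin":-13},{"x":0,"y":0,"z":0,"spin":-21},{"x":0,"y":0,"z":0,"spin":-29},{"x":0,"y":0,"z":0,"spin":-37},{"x":0,"y":0,"z":0,"spin":-45},{"x":0,"y":0,"z":0,"spin":-53},{"x":0,"y":0,"z":0,"spin":-61},{"x":0,"y":0,"z":0,"spin":-69},{"x":0,"y":0,"z":0,"spin":-77},{"x":0,"y":0,"z":0,"spin":-85},{"x":0,"y":0,"z":0,"spin":-90}]'
python3 -m creep '[{"x":0,"y":0,"z":0,"spin":0},{"x":0,"y":0,"z":0,"spin":0},{"x":0,"y":0,"z":0,"spin":0},{"x":0,"y":0,"z":0,"spin":0}]'
python3 - <<'E'
from h import *
s=r.read_state();print(s["ee_pos"],np.degrees(2*np.arctan2(s["eef_rot"][1],s["eef_rot"][0])),s["joint_positions"],s["ft_force"])
a=cam("wrist");b=cam("side")
np.savez("w3.npz",**a);np.savez("s3.npz",**b)
cv2.imwrite("pics/ws3.png",np.hstack([cv2.resize(a["pixels"],(400,300)),cv2.resize(b["pixels"][140:290,180:380],(400,300))]))
E
```

```text
time: 10.82
ee_pos: [0.5468, 0.0087, 0.167]
eef_rot: [0.666, 0.746, -0.0, -0.0]
ft_force: [-0.2, 0.9, -2.6]
width: 0.0114
time: 12.32
ee_pos: [0.5464, 0.0088, 0.1661]
eef_rot: [0.999, 0.055, -0.001, -0.0]
ft_force: [-0.2, 0.6, -1.1]
width: 0.0115
time: 13.82
ee_pos: [0.5464, 0.0088, 0.166]
eef_rot: [0.745, -0.667, -0.001, 0.001]
ft_force: [-0.9, 0.4, -1.7]
width: 0.0114
time: 14.32
ee_pos: [0.5469, 0.0088, 0.167]
eef_rot: [0.746, -0.666, 0.0, 0.0]
ft_force: [0.3, -0.4, -1.8]
width: 0.0117
[0.54687882 0.00875544 0.16702514] -83.49938531080579 [ 0.34500658  0.26462182 -0.51101864  1.74993696  0.13984343  1.16319382
 -1.66412755] [ 0.26626371 -0.36522585 -1.81877153]
```

View pics/ws3.png

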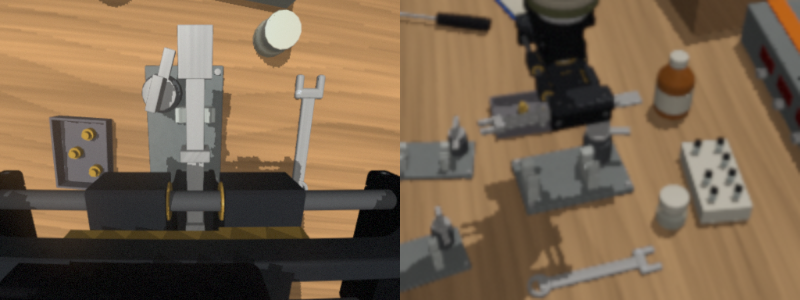

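The views show the key level in the grip: blade to the rear (wrist crop (195,50)), fork to the front (side crop (485,125)). The keeper is still open. I'll lower it straight back.

```bash
python3 -m creep '[{"x":0,"y":0,"z":-0.03,"spin":0},{"x":0,"y":0,"z":-0.06,"spin":0},{"x":0,"y":0,"z":-0.075,"spin":0},{"x":0,"y":0,"z":-0.083,"spin":0},{"x":0,"y":0,"z":-0.088,"spin":0},{"x":0,"y":0,"z":-0.093,"spin":0},{"x":0,"y":0,"z":-0.098,"spin":0},{"x":0,"y":0,"z":-0.102,"spin":0},{"x":0,"y":0,"z":-0.106,"spin":0},{"x":0,"y":0,"z":-0.110,"spin":0},{"x":0,"y":0,"z":-0.110,"spin":0}]'
python3 -m creep '[{"x":0,"y":0,"z":0,"spin":0},{"x":0,"y":0,"z":0,"spin":0}]'
```

```text
time: 15.8
ee_pos: [0.547, 0.0088, 0.057]
eef_rot: [0.746, -0.666, 0.0, -0.0]
ft_force: [-0.1, 0.3, -1.8]
width: 0.0116
time: 16.05
ee_pos: [0.547, 0.0088, 0.0571]
eef_rot: [0.746, -0.666, 0.0, -0.0]
ft_force: [0.7, 0.3, -0.9]
width: 0.0112
```

Same height as the original grasp, no jamming force. I'll release, rise, and check.

```bash
python3 -m creep '[{"x":0,"y":0,"z":0,"spin":0},{"x":0,"y":0,"z":0,"spin":0},{"x":0,"y":0,"z":0,"spin":0},{"x":0,"y":0,"z":0,"spin":0},{"x":0,"y":0,"z":0,"spin":0}]' 0.045 40
python3 -m creep '[{"x":0,"y":0,"z":0.02,"spin":0},{"x":0,"y":0,"z":0.06,"spin":0},{"x":0,"y":0,"z":0.11,"spin":0},{"x":0,"y":0,"z":0.16,"spin":0},{"x":0,"y":0,"z":0.19,"spin":5},{"x":0,"y":0,"z":0.19,"spin":15},{"x":0.02,"y":0.015,"z":0.19,"spin":25},{"x":0.04,"y":0.03,"z":0.19,"spin":35},{"x":0.063,"y":0.0463,"z":0.19,"spin":45},{"x":0.063,"y":0.0463,"z":0.19,"spin":55},{"x":0.063,"y":0.0463,"z":0.19,"spin":65},{"x":0.063,"y":0.0463,"z":0.19,"spin":75}]'
python3 -m creep '[{"x":0,"y":0,"z":0,"spin":10},{"x":0,"y":0,"z":0,"spin":15},{"x":0,"y":0,"z":0,"spin":15},{"x":0,"y":0,"z":0,"spin":15}]'
cat > chk.py <<'E'
from h import *
import sys
c=cam("wrist");n=sys.argv[1];cv2.imwrite(f"pics/{n}.png",c["pixels"]);np.savez(f"{n}.npz",**c)
s=r.read_state();print(s["time"],s["ee_pos"],np.degrees(2*np.arctan2(s["eef_rot"][1],s["eef_rot"][0])))
P=cloud(c);Q=P.reshape(-1,3);Q=Q[c["z_map"].ravel()>0]
a=np.radians(6.35);ex=np.array([np.cos(a),np.sin(a)]);ey=np.array([-ex[1],ex[0]]);o=np.array([.547,.009])
H=np.c_[(Q[:,:2]-o)@ex,(Q[:,:2]-o)@ey,Q[:,2]]
for lo,hi in((-.112,-.09),(-.075,-.056),(-.02,.02),(.055,.075),(.09,.112)):
    k=H[(H[:,0]>lo)&(H[:,0]<hi)&(abs(H[:,1])<.016)&(H[:,2]>.03)&(H[:,2]<.075)]
    if len(k):print(lo,hi,len(k),(k.min(0)*1000).round(1),(k.max(0)*1000).round(1),"z med",np.median(k[:,2]).round(4))
g=H[(abs(H[:,2]-.097)<.006)&(np.hypot(H[:,0]-.068,H[:,1]-.038)<.03)]
if len(g):print("grip",len(g),g[:,2].mean(),cv2.minAreaRect(g[:,:2].astype(np.float32)*1000),"world",g.mean(0)[0]*ex+g.mean(0)[1]*ey+o)
E
python3 chk.py w4
```

```text
time: 16.68
ee_pos: [0.5469, 0.0088, 0.0571]
eef_rot: [0.746, -0.666, 0.0, -0.0]
ft_force: [0.1, -0.3, -0.1]
width: 0.0436
time: 18.18
ee_pos: [0.6099, 0.0552, 0.2486]
eef_rot: [0.997, -0.071, 0.001, -0.0]
ft_force: [0.7, -0.5, -0.6]
width: 0.0452
time: 18.68
ee_pos: [0.6099, 0.055, 0.2478]
eef_rot: [0.998, 0.055, 0.0, 0.0]
ft_force: [-0.8, 1.2, 0.4]
width: 0.0447
18.725 [0.60989667 0.05508862 0.24763037] 6.373811795168837
-0.112 -0.09 177 [-109.6   -9.8   41.1] [-90.1  12.3  49.6] z med 0.0475
-0.075 -0.056 178 [-74.8  -4.9  37.3] [-56.1   7.2  52. ] z med 0.0494
-0.02 0.02 378 [-19.8  -4.7  38.4] [20.   7.7 52.4] z med 0.0497
0.055 0.075 189 [55.2 -4.6 39.3] [74.3  7.6 51.8] z med 0.0495
0.09 0.112 280 [90.5 -8.4 42. ] [110.9  13.   48.6] z med 0.0464
grip 323 0.09573814157674838 ((68.17886352539062, 39.230430603027344), (10.201786994934082, 33.827369689941406), 74.38455963134766) world [0.61041595 0.05610751]
```

View pics/w4.png

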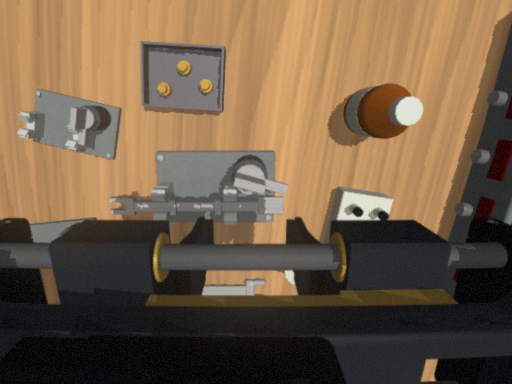

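The wrist view shows the key seated with the fork at the front (120,205) and the blade at the rear (265,205); the tongue is still off it (270,185). The shank top is level at ~50 mm at front, middle and rear, as before. The keeper bar is at 74°.

```bash
python3 -m creep '[{"x":0,"y":0,"z":0,"spin":10},{"x":0,"y":0,"z":0,"spin":20},{"x":0,"y":0,"z":0,"spin":30},{"x":0,"y":0,"z":0,"spin":40},{"x":0,"y":0,"z":-0.02,"spin":50},{"x":0,"y":0,"z":-0.05,"spin":60},{"x":0,"y":0,"z":-0.08,"spin":70},{"x":0,"y":0,"z":-0.11,"spin":74.3},{"x":0,"y":0,"z":-0.13,"spin":74.3},{"x":0,"y":0,"z":-0.145,"spin":74.3},{"x":0,"y":0,"z":-0.151,"spin":74.3},{"x":0,"y":0,"z":-0.151,"spin":74.3}]'
python3 -m creep '[{"x":0,"y":0,"z":0,"spin":0},{"x":0,"y":0,"z":0,"spin":0},{"x":0,"y":0,"z":0,"spin":0},{"x":0,"y":0,"z":0,"spin":0},{"x":0,"y":0,"z":0,"spin":0},{"x":0,"y":0,"z":0,"spin":0},{"x":0,"y":0,"z":0,"spin":0}]' 0 40
python3 -m creep '[{"x":0,"y":0,"z":-0.003,"spin":0},{"x":0,"y":0,"z":-0.006,"spin":0},{"x":0,"y":0,"z":-0.0085,"spin":0},{"x":0,"y":0,"z":-0.0095,"spin":0},{"x":0,"y":0,"z":-0.0095,"spin":0},{"x":0,"y":0,"z":-0.0095,"spin":0}]'
```

```text
time: 20.23
ee_pos: [0.6101, 0.0552, 0.0964]
eef_rot: [0.762, 0.648, 0.0, 0.0]
ft_force: [-1.3, 0.0, -0.4]
width: 0.0453
time: 21.1
ee_pos: [0.6099, 0.0544, 0.0961]
eef_rot: [0.762, 0.648, -0.0, 0.0]
ft_force: [-2.3, -4.3, 3.9]
width: 0.0096
time: 21.85
ee_pos: [0.61, 0.0544, 0.088]
eef_rot: [0.762, 0.648, -0.0, 0.001]
ft_force: [-7.3, -6.8, 18.5]
width: 0.0096
```

```bash
python3 -m creep '[{"x":0,"y":0,"z":0,"spin":-4},{"x":0,"y":0,"z":0,"spin":-12},{"x":0,"y":0,"z":0,"spin":-20},{"x":0,"y":0,"z":0,"spin":-28},{"x":0,"y":0,"z":0,"spin":-36},{"x":0,"y":0,"z":0,"spin":-44},{"x":0,"y":0,"z":0,"spin":-52},{"x":0,"y":0,"z":0,"spin":-60},{"x":0,"y":0,"z":0,"spin":-68},{"x":0,"y":0,"z":0,"spin":-73},{"x":0,"y":0,"z":0,"spin":-75},{"x":0,"y":0,"z":0,"spin":-75}]'
python3 -m creep '[{"x":0,"y":0,"z":0,"spin":0},{"x":0,"y":0,"z":0,"spin":0},{"x":0,"y":0,"z":0,"spin":0}]'
python3 -m creep '[{"x":0,"y":0,"z":0.004,"spin":0},{"x":0,"y":0,"z":0.008,"spin":0},{"x":0,"y":0,"z":0.008,"spin":0},{"x":0,"y":0,"z":0.008,"spin":0}]'
```

```text
time: 23.35
ee_pos: [0.6101, 0.0545, 0.088]
eef_rot: [0.999, 0.05, 0.0, 0.001]
ft_force: [-8.5, -6.1, 16.6]
width: 0.0095
time: 23.72
ee_pos: [0.6101, 0.0545, 0.088]
eef_rot: [0.999, 0.05, 0.0, 0.001]
ft_force: [-7.1, -5.6, 16.7]
width: 0.0101
time: 24.22
ee_pos: [0.61, 0.0545, 0.0948]
eef_rot: [0.999, 0.05, 0.0, 0.0]
ft_force: [-1.7, -4.9, 4.1]
width: 0.0098
```

```bash
python3 -m creep '[{"x":0,"y":0,"z":0,"spin":0},{"x":0,"y":0,"z":0,"spin":0},{"x":0,"y":0,"z":0,"spin":0},{"x":0,"y":0,"z":0,"spin":0},{"x":0,"y":0,"z":0,"spin":0}]' 0.045 40
python3 -m creep '[{"x":0,"y":0,"z":0.03,"spin":0},{"x":0,"y":0,"z":0.08,"spin":0},{"x":0,"y":0,"z":0.13,"spin":0},{"x":0,"y":0,"z":0.152,"spin":0},{"x":0,"y":0,"z":0.152,"spin":0},{"x":0,"y":0,"z":0.152,"spin":0},{"x":0,"y":0,"z":0.152,"spin":0}]'
python3 chk.py w5
```

```text
time: 24.85
ee_pos: [0.6099, 0.0552, 0.0946]
eef_rot: [0.999, 0.05, 0.0, -0.0]
ft_force: [-0.2, -0.1, -1.3]
width: 0.044
time: 25.72
ee_pos: [0.6094, 0.0549, 0.2452]
eef_rot: [0.999, 0.05, -0.001, -0.0]
ft_force: [0.2, -0.3, 0.6]
width: 0.0449
25.775 [0.60945944 0.05492828 0.24533566] 5.769693829562626
-0.112 -0.09 177 [-109.4  -10.    42.1] [-90.6  12.   49.6] z med 0.0474
-0.075 -0.056 172 [-74.9  -5.3  39.6] [-56.1   7.3  51.1] z med 0.0496
-0.02 0.02 381 [-19.8  -4.7  37.6] [19.7  7.5 51.7] z med 0.0496
0.055 0.075 218 [55.2 -5.8 41.1] [73.7 13.2 68. ] z med 0.0656
0.09 0.112 302 [90.1 -9.4 40.8] [110.6  12.8  48.3] z med 0.0464
grip 306 0.09577866210333381 ((68.5399169921875, 39.158836364746094), (34.11030578613281, 9.569039344787598), 89.39708709716797) world [0.61039687 0.05573011]
```

View pics/w5.png

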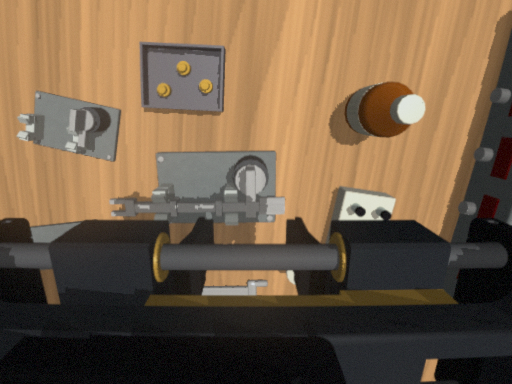

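The wrist view shows the fork at the front (120,205) and the tongue across the key at (250,190). The bar is at -0.6°, and its top is at the same height as at the start (95.8 mm against 95.9), so the keeper has sprung up. I'm handing in.

```bash
python3 -c "
from bench import r
print(r.close_job())"
```

```text
the job is handed in; nothing more can be done
None
```

The key is reversed: the two-pronged end now faces the front, and the keeper is locked back over the key. I handed the job in at about 26 s of the 69 s allowed; no verdict is reported.

I pushed and turned the keeper open to about 1.3 rad and lifted the key clear by 110 mm. After turning it 180°, I lowered it to the original grip height without any jamming force. I then pushed and turned the keeper closed and released it.

- **Key:** in the last close-up it lies level at its original height. The fork tip is at about x = -109 mm and the blade tip at +111 mm, both within about 1.5 mm of the centre line.
- **Keeper:** the bar is within about 1° of locked. Its top is at the same height as at the start, so it has sprung up.
- **Robot:** it stands about 150 mm clear, with near-zero force on the tool.
- **Bystanders:** none of the moves came near them and those in the last view look unmoved, but I did not measure each one at the end.

One of my move commands was refused for its format, and I resent it with no effect on the job. None of the checks failed or disagreed.

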